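Third hand at the sprung drilling fence

ROBOT

A 7-joint arm with a two-finger parallel gripper is mounted at the origin on the work surface. World frame = base frame: x ahead of the robot, y to its left, z up, the work surface at z = 0. Lengths are in mm, angles in rad, forces in N, time in s.
With the tool pointing down it reaches from about 425 to 1025 mm from the base axis. Payload 3.6 kg.
Tool frame: the origin (TCP) lies between the finger pads; the fingertips stand r.nose_length ahead of it and the grasp point (between the pads) lies 3 mm ahead of it (r.nose_length is the distance from the TCP to the fingertips, in mm); z points along the fingers, y is the line along which they close (so a half turn about z gives the same grasp; the last joint's range is limited). The gripper opens to 85 mm and grips with 20 to 120 N. Pads are 22 mm wide; open, the fingers measure 114 mm over their backs; the gripper's body (76 mm by 85 mm) begins 54 mm behind the grasp point. The pads swing forward as they close: fully open they stand 13 mm farther back than shut.
Start: joints at [-1.385, 0.591, 0.048, 1.609, -0.033, 0.943, -0.034], TCP at [200.213, 696.81, 253.302] pointing down, gripper open.
Joint ranges: [-2.69, 2.69], [-0.47, 2.24], [-1.27, 1.36], [0.19, 2.51], [-1.53, 4.68], [0.08, 2.07], [-3.09, 3.09]. Speed limits (rad/s): [2.57, 2.57, 3.14, 3.14, 3.14, 3.14, 3.14].

INTERFACE

Orientations are given as a rotation vector (axis times angle).
In Python, from bench import r gives the robot as it stands. The module is installed in compiled form; this text tells all that it offers.
- The arm moves only by the tool send_rows, never from a script. Its argument "moves" is a list of rows, each a list of 3 entries, a list of its own where there are three numbers: the shift along the tool's x, y, z in m, then the turn, a rotation vector about the tool's x, y, z in degrees, then the closure, from -1 (fully open) to 1 (shut). A call has 1 to 10 rows; each row shifts and turns the commanded pose from where the row before left it, along the tool's axes as they then stand; what a row does not reach is not made up. A row lasts 1/10 s, in which the tool goes at most 50 mm and 8.59 degrees, less where a joint would pass 70% of its speed; a pose out of reach is approached as far as the arm can. A call is refused whole if a number of a shift passes 0.05 or a number of a turn 8.59, either way. A call with a gripper value outside its range is refused whole. The fingers move at their own pace and stop on an object; "force" is the grip in N (left out, the last holds). Time passes only in rows, so rows that do not move let the fingers close. It gives the time, the measured TCP pose, the force, the opening and the grip force at its end, in the units of the state.
- r.observe(): the state, without advancing time (a new reading comes with each control period).
- r.camera(name): name is "scene" or "top" or "wrist"; returns the picture (400x640x3 uint8, red, green, blue); there is no depth.
- r.calibration(name): a dict with "intrinsics" (3x3 intrinsics, pixels), "k1" (the pictures are not rectified: a ray, as slopes to the right and down, at radius r is drawn at 1 + k1 r^2 times it, then the intrinsics apply), "R" (3x3) and "t" (3): a world point X has camera coordinates R X + t; the wrist camera has in their place "tool_from_camera" (4x4, takes a point from camera to tool coordinates, whose origin is the TCP and whose axes are the flange's). Camera axes: x right, y down, z forward; pixel columns grow to the right and rows downward; lengths in mm; the calibration is good to about 2 mm. A picture is of the moment at which its call begins: read the wrist's pose just before it. calibration takes no time and is no camera call.
- r.sign_off(): hands the job in; it is judged then, once.
The state is a dict: "time": time; "joint_pos": joint angles; "qvel": joint speeds; "joint_efforts": joint torques, N m; "ee_pos": TCP position; "tcp_rot": TCP orientation; "wrist_force": force on the tool from outside, world axes, zero at the start; "moment": the same for the moment, N m; "opening": finger opening in mm; "gripper_force": force on a finger pad.
Only numpy, scipy, OpenCV 4.12 (cv2) and the standard library are available. Lean on these libraries where they do the work, as an engineer would, in place of code of your own. Each camera call takes 0.05 s, during which the arm holds its last target. There are 200 camera calls.

TASK

Clear the two wooden offcuts from in front of the sprung fence into the empty scrap bin, then bring the white switch box, lying flat on the mat with its rocker up, end-on and squarely against the middle of the fence bar. Press it until the bar is about halfway in (about 10 N), never bottoming it out, and hold it steady for a couple of seconds so that I can fasten it: finish with the gripper still pressing it there, not letting go. Leave everything else where it is.

Things in the scene. Friction and masses are not known exactly. Their poses are not given: they have to be found in the camera images.
- fence: Fixed aluminium fence: a 130 mm wide, 44 mm high block (65 to 79 mm behind the origin) on a 5 mm plate (from 30 mm behind it), with a sprung steel bar in front. Origin on the mat (z = 0) under the middle of the resting bar's front face. +x is the pressing direction, into the fence, away from the robot; y along the bar; z up. Place and yaw vary.
- fence_bar (a joint): Travel of the sprung bar along the fence's +x, in m: 0 at rest, 0.025 bottomed out, so about 0.0125 is halfway. The spring has no preload and is linear at 800 N/m: 10 N presses it 12.5 mm in; it springs back when let go.
- bar_face (a point): Middle of the bar's flat front face, moving with the bar; the bar is 110 mm long (fence y), 14 mm thick, its face spans 6 to 36 mm above the mat. 21 mm above the mat; axes as the fence.
- switch_box: White plastic switch box, 104 mm long (x), 56 mm wide (y), 36 mm high plus a 3 mm rocker on top, about 0.16 kg, loose, lying on its back, rocker up. Its two ends are alike; either may go against the bar. Origin at the centre of its underside. It starts left or right of the fence, and the scrap bin stands on the other side.
- offcut_a: Pine offcut, plain block 40 (x) by 26 (y) by 24 mm high, 18 g. Origin at the centre of its underside.
- offcut_b: Pine offcut, stepped block 34 (x) by 28 (y) mm, 18 mm high but 30 mm high over the 18 mm next to its -x end, 16 g. Origin at the centre of its underside.
- bin: Empty grey open scrap bin, fixed to the mat, outside 160 (x) by 130 (y) by 70 mm high, walls 4 mm (a lip stands 4 mm out along the two long sides). Origin at the centre of its underside.
- bin_in (a point): Centre of the scrap bin's inner floor, 4 mm above the mat; axes as the bin.
- bulb: Bystander: glass bulb standing on its black cap cover, 60 mm wide, 103 mm tall, origin under it. Leave alone.
- spotlight: Bystander: chrome spotlight on a round foot, 80 mm wide, 112 mm tall, origin under its foot. Leave alone.
- spare_plate: Bystander: flat white switch plate, 115 by 72 by 8 mm, much flatter than the switch box. Origin under its centre. Leave alone.
- screwdriver: Bystander: screwdriver lying on the mat close to the robot, origin near its middle. Leave alone.
- torch: Bystander: red torch lying at the left, 145 mm long, 50 mm head. Leave alone.
- jar: Bystander: screw jar, 70 mm wide, 90 mm tall, at the left. Leave alone.

How it is judged (in metres and radians):
On the way, in this order (a step that is already met when the one before it is completed fails the run):
1. both offcuts lie in the scrap bin, let go (x of offcut_a in the frame of bin_in between -0.078 and 0.078 m and y of offcut_a in the frame of bin_in between -0.063 and 0.063 m and z of each of offcut_a, offcut_b in the frame of bin_in below 0.055 m and x of offcut_b in the frame of bin_in between -0.078 and 0.078 m and y of offcut_b in the frame of bin_in between -0.063 and 0.063 m and contact force between the fingers and offcut_a below 0.1 N and contact force between the fingers and offcut_b below 0.1 N), for 0.3 s.
2. the switch box is pressed squarely against the bar, about halfway in, and held steady (contact force between switch_box and fence between 6 and 15 N and value of joint fence_bar between 0.007 and 0.0195 m and angle between the x axis of switch_box and the x axis of fence, either way round below 0.09 rad and y of switch_box in the frame of fence between -0.015 and 0.015 m and x of switch_box in the frame of fence below -0.02 m and height (world z) of switch_box below 0.006 m and angle between switch_box's own z axis and vertical below 0.07 rad and linear speed of switch_box below 0.01 m/s and contact force between the fingers and switch_box above 3 N), for 1 s.
At the end, for the whole second after the job is handed in: Both offcuts in the bin; the box flat on the mat (6 mm, 0.07 rad), square (0.09 rad) and within 15 mm of the middle of the bar, still, the fingers pressing it against the bar with 6 to 15 N (bar 7 to 19.5 mm in) for 1 s and still at the end (all of step 2 and x of offcut_a in the frame of bin_in between -0.078 and 0.078 m and y of offcut_a in the frame of bin_in between -0.063 and 0.063 m and z of each of offcut_a, offcut_b in the frame of bin_in below 0.055 m and x of offcut_b in the frame of bin_in between -0.078 and 0.078 m and y of offcut_b in the frame of bin_in between -0.063 and 0.063 m); the arm keeps its last pose, push and grip.
It fails at once if the bar is bottomed out (value of joint fence_bar above 0.0242 m).
It fails at once if a bystander is moved more than 30 mm (distance of any of bulb, spotlight, spare_plate, screwdriver, torch, jar from where it was at the start of the episode above 0.03 m).
It also fails if it takes over 67 s, if anything falls off the work surface, if the arm or the gripper's body presses on something with over 40 N, if the wrist force passes 120 N, or if a joint passes its speed limit or range.

## Working session

There is one attempt and no reset: what is moved stays moved. The work goes in short steps, Python scripts to look and compute and a tool call to move; the robot and the scene stay as the last step left them, time stands still between calls to the robot, and variables do not carry over. Pictures are saved under pics/ and viewed, at most 10 in all, crops included, and the job is handed in when it is done.

Besides the shell and the picture viewer there is one more tool, called after "Request:" by a JSON object that holds its "op" and its "data". send_rows: Moves the arm, as the interface text tells. Its arguments: {"type":"object","properties":{"moves":{"type":"array"},"force":{"type":"number"}},"required":["moves"]}

```bash
mkdir -p pics; python3 - <<'E'
from bench import r
import cv2,numpy as np
np.set_printoptions(precision=4,suppress=True)
s=r.observe(); print(s); print(r.nose_length)
for n in("scene","top","wrist"):
    im=r.camera(n); cv2.imwrite(f"pics/{n}0.png",im[:,:,::-1]); print(n,r.calibration(n))
a=np.vstack([cv2.imread("pics/top0.png")]); 
E
```

```text
{'time': 0.0, 'joint_pos': array([-1.3845,  0.5921,  0.0483,  1.6098, -0.0333,  0.9427, -0.0337]), 'qvel': array([-0.0014,  0.0001, -0.0024,  0.0014, -0.0013, -0.0002, -0.0012]), 'joint_efforts': array([ -0.    , -54.8703,   1.5463, -19.8123,   0.0094,   0.0087,
         0.    ]), 'ee_pos': array([199.9765, 696.0551, 252.1272]), 'tcp_rot': array([-0.4379, -3.1107,  0.0036]), 'wrist_force': array([-0.8333,  0.0942, -0.8182]), 'moment': array([-0.0332,  0.0721,  0.017 ]), 'gripper_force': 0.0, 'opening': 85.31906826868128}
22.0
scene {'intrinsics': array([[379.2904,   0.    , 324.0261],
       [  0.    , 379.2904, 201.0075],
       [  0.    ,   0.    ,   1.    ]]), 'k1': 0.02527165931043986, 'R': array([[-0.8803,  0.4744, -0.006 ],
       [ 0.3523,  0.6451, -0.6781],
       [-0.3178, -0.599 , -0.735 ]]), 't': array([ 457.7215, -217.1744, 1282.7372])}
top {'intrinsics': array([[518.1162,   0.    , 312.0831],
       [  0.    , 518.1162, 204.4165],
       [  0.    ,   0.    ,   1.    ]]), 'k1': -0.16298278144635822, 'R': array([[ 0.0289, -0.9996,  0.0026],
       [-0.976 , -0.0288, -0.216 ],
       [ 0.216 ,  0.0037, -0.9764]]), 't': array([  86.783 ,  579.9682, 1586.3358])}
wrist {'intrinsics': array([[352.4585,   0.    , 324.5879],
       [  0.    , 352.4585, 204.1421],
       [  0.    ,   0.    ,   1.    ]]), 'k1': -0.06411684758247398, 'tool_from_camera': array([[   0.0001,   -0.9623,   -0.2718,   68.8597],
       [   1.    ,   -0.0003,    0.0013,   -0.7452],
       [  -0.0013,   -0.2718,    0.9623, -120.0795],
       [   0.    ,    0.    ,    0.    ,    1.    ]])}
```

View pics/top0.png

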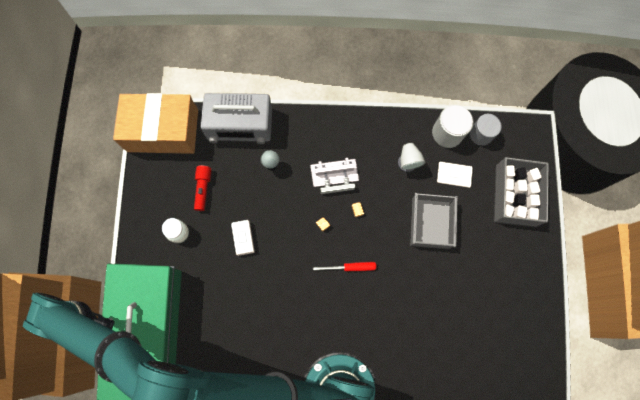

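View pics/scene0.png

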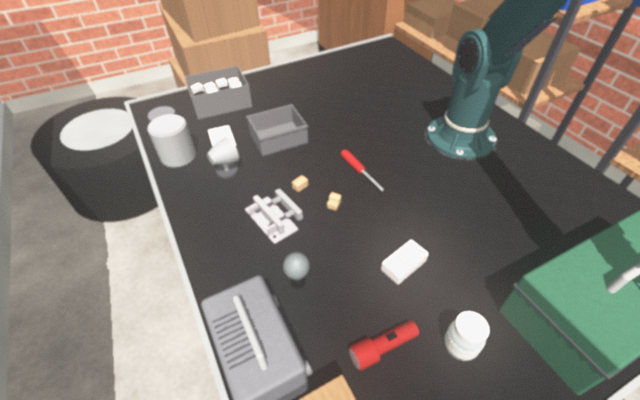

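Top view: box at about (243,238), offcuts (323,225) and (358,210), fence about (335,178), bin (435,221). The scene view shows the same things; I'll measure them by colour masks.

```bash
cat >h.py <<'E'
from bench import r
import cv2,numpy as np
from scipy.spatial.transform import Rotation as Ro
np.set_printoptions(precision=2,suppress=True)
def cam(name,s=None):
    c=r.calibration(name)
    if name=="wrist":
        s=s or r.observe(); T=np.array(c["tool_from_camera"]); Rt=Ro.from_rotvec(s["tcp_rot"]).as_matrix()
        Rc=Rt@T[:3,:3]; o=Rt@T[:3,3]+s["ee_pos"]
    else: Rc=np.array(c["R"]).T; o=-Rc@c["t"]
    return np.array(c["intrinsics"]),c["k1"],Rc,o
def rays(C,px):
    K,k1,Rc,o=C; px=np.atleast_2d(px).astype(float)
    d=(px-K[:2,2])/[K[0,0],K[1,1]]; u=d.copy()
    for _ in range(20): u=d/(1+k1*(u**2).sum(1,keepdims=True))
    return o,np.c_[u,np.ones(len(u))]@Rc.T
def plane(C,px,z):
    o,d=rays(C,px); return o+d*((z-o[2])/d[:,2])[:,None]
def tri(C1,p1,C2,p2):
    o1,d1=rays(C1,p1); o2,d2=rays(C2,p2); d1=d1[0];d2=d2[0]
    a,b=np.linalg.lstsq(np.c_[d1,-d2],o2-o1,rcond=None)[0]
    q1=o1+a*d1;q2=o2+b*d2; return (q1+q2)/2,np.linalg.norm(q1-q2)
def snap(name,f):
    s=r.observe(); im=np.ascontiguousarray(r.camera(name)[:,:,::-1]); cv2.imwrite("pics/"+f,im); return s,im
def blobs(m,amin=20):
    cs,_=cv2.findContours(m.astype(np.uint8),cv2.RETR_EXTERNAL,cv2.CHAIN_APPROX_NONE)
    return sorted([c for c in cs if cv2.contourArea(c)>=amin],key=cv2.contourArea,reverse=True)
def yellow(im):
    h=cv2.cvtColor(im,cv2.COLOR_BGR2HSV); return (h[...,0]>10)&(h[...,0]<35)&(h[...,1]>60)&(h[...,2]>90)
def rect(P):
    (c,wh,a)=cv2.minAreaRect(P[:,:2].astype(np.float32)); return np.array(c),np.array(wh),a
E
python3 - <<'E'
from h import *
T=cam("top");S=cam("scene")
t=cv2.imread("pics/top0.png");s=cv2.imread("pics/scene0.png")
def cen(c): m=cv2.moments(c); return [m['m10']/m['m00'],m['m01']/m['m00']]
def within(im,m,x0,y0,x1,y1):
    k=np.zeros(m.shape,bool);k[y0:y1,x0:x1]=1; return m&k
A=blobs(within(t,yellow(t),300,195,380,240)); B=blobs(within(s,yellow(s),285,170,350,215))
print([cen(c) for c in A],[cen(c) for c in B])
for a in A:
    for b in B:
        p,e=tri(T,cen(a),S,cen(b)); print("off",p,e)
    for z in(24,): print(rect(plane(T,a[:,0],z)))
w=lambda im,v:(im.min(2)>v)
for v in(150,):
    a=blobs(within(t,w(t,v),225,212,262,262))[0];b=blobs(within(s,w(s,v),375,235,435,290))[0]
    print("box",tri(T,cen(a),S,cen(b)),rect(plane(T,a[:,0],36)))
# upscaled crop
c1=cv2.resize(t[150:250,295:475],None,fx=4.4,fy=4.4,interpolation=cv2.INTER_CUBIC)
cv2.imwrite("pics/c1.png",c1[:440,:792])
E
```

```text
[[357.24435590969455, 208.95883134130145], [322.36500754147806, 223.53695324283558]] [[333.563981042654, 200.72827804107425], [299.70935960591135, 182.95812807881774]]
off [542.49  -9.14 -19.16] 110.94039444575053
off [576.97 -44.56  15.32] 0.12352223764605938
(array([575.59, -43.33]), array([47.23, 34.33]), 18.68828010559082)
off [525.26  68.08  18.25] 1.7512760774922975
off [559.38  42.43  70.88] 102.78686229745884
(array([523.89,  68.49]), array([39.47, 35.13]), 39.82194519042969)
box (array([473.32, 326.45,  21.45]), np.float64(3.0080174943081586)) (array([470.52, 325.78]), array([106.49,  57.91]), 12.355791091918945)
```

View pics/c1.png

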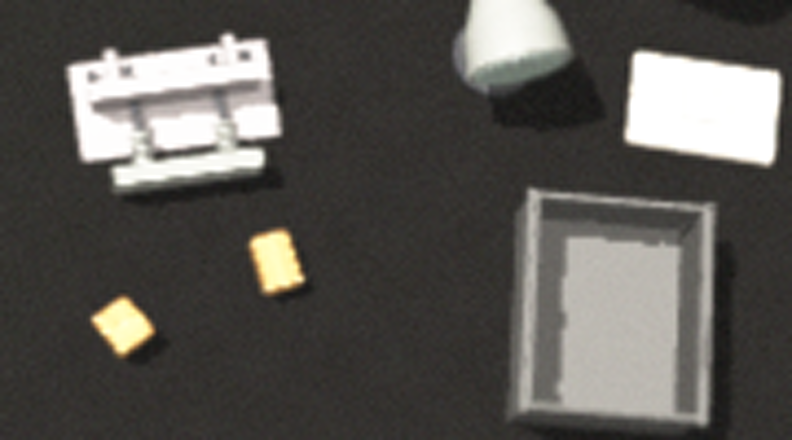

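The crop shows A as the plain block at right (277,262), B at left (122,326), the bar front at about (115–268, 170–192) and the bin rim corners at about (528,190), (716,204), (706,424), (512,418). I'll move over the fence for a wrist view.

Request:
{"op": "send_rows", "data": {"moves": [[[0, 0, 0], [0, 0, -8], 0], [[0, 0, 0], [0, 0, -8], 0], [[-0.02, -0.0435, 0], [0, 0, 0], 0], [[-0.02, -0.0435, 0], [0, 0, 0], 0], [[-0.02, -0.0435, 0], [0, 0, 0], 0], [[-0.02, -0.0435, 0], [0, 0, 0], 0], [[-0.02, -0.0435, 0], [0, 0, 0], 0], [[-0.02, -0.0435, 0], [0, 0, 0], 0], [[-0.02, -0.0435, 0], [0, 0, 0], 0], [[-0.02, -0.0435, 0], [0, 0, 0], 0]], "force": 40}}

```text
time: 1.15
ee_pos: [360.5, 346.7, 253.3]
tcp_rot: [0.001, 3.141, -0.0]
wrist_force: [0.2, 0.7, -0.2]
opening: 43.0
gripper_force: 0.0
```

Request:
{"op": "send_rows", "data": {"moves": [[[-0.02, -0.0435, 0], [0, 0, 0], 0], [[-0.02, -0.0435, 0], [0, 0, 0], 0], [[-0.02, -0.0435, 0], [0, 0, 0], 0], [[-0.02, -0.0435, 0], [0, 0, 0], 0], [[-0.02, -0.0435, 0], [0, 0, 0], 0], [[-0.02, -0.0435, 0], [0, 0, 0], 0], [[-0.02, -0.0435, 0], [0, 0, 0], 0], [[-0.02, -0.0435, 0], [0, 0, 0], 0], [[0, 0, 0], [0, 0, 0], 0]]}}

```text
time: 2.05
ee_pos: [522.4, -7.4, 253.7]
tcp_rot: [0.02, 3.138, -0.006]
wrist_force: [-0.6, 0.4, 0.1]
opening: 42.8
gripper_force: 0.0
```

```bash
cat >>h.py <<'E'
def goto(p,a_deg):
    s=r.observe(); R=Ro.from_rotvec(s["tcp_rot"]); a=np.radians(a_deg)
    Rs=np.array([[-np.cos(a),-np.sin(a),0],[-np.sin(a),np.cos(a),0],[0,0,-1]])
    print("turn",(R.inv()*Ro.from_matrix(Rs)).as_rotvec(degrees=True),"shift",Rs.T@(np.array(p)-s["ee_pos"]))
E
python3 - <<'E'
from h import *
s,im=snap("wrist","w1.png"); print(s["ee_pos"],s["tcp_rot"],s["opening"],s["time"])
W=cam("wrist",s)
for c in blobs(yellow(im),100):
    m=cv2.moments(c); print([m['m10']/m['m00'],m['m01']/m['m00']],cv2.contourArea(c),[rect(plane(W,c[:,0],z)) for z in (12,24,30)])
E
```

```text
[522.36  -7.4  253.72] [ 0.02  3.14 -0.01] 42.811980051902154 2.05
[292.4289405684754, 212.34496124031008] 258.0 [(array([576.52, -46.78]), array([47.37, 32.9 ]), 17.530641555786133), (array([572.42, -45.46]), array([45.8 , 31.81]), 17.530656814575195), (array([570.37, -44.79]), array([45.01, 31.26]), 17.53062629699707)]
[388.70023980815347, 164.1127098321343] 208.5 [(array([523.51,  66.32]), array([38.98, 31.64]), 37.26642608642578), (array([521.16,  63.9 ]), array([37.69, 30.59]), 37.26640319824219), (array([519.99,  62.68]), array([37.04, 30.07]), 37.26643753051758)]
```

View pics/w1.png

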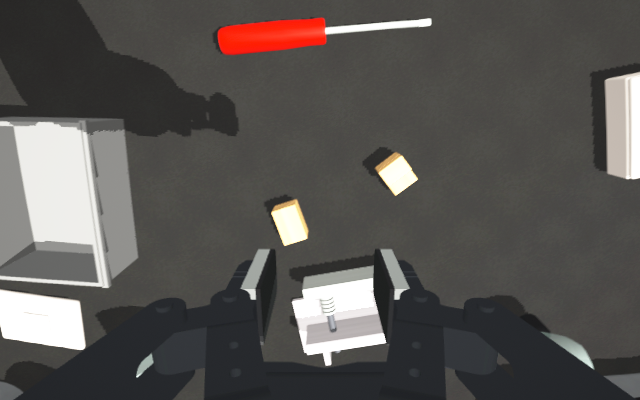

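The wrist view shows A at (291,220), B at (397,174), the fence partly hidden behind the fingers at (340,310) and the bin at left. The positions agree with the top view: A ≈ (576,-45), B ≈ (524,67). I'm moving to hover over A.

Request:
{"op": "send_rows", "data": {"moves": [[[0, 0, 0.02], [0, 0, -6.1], -0.2], [[0, 0, 0.02], [0, 0, -6.1], -0.2], [[0, 0, 0.02], [0, 0, -6.1], -0.2], [[-0.02, -0.026, 0.04], [0, 0, 0], -0.2], [[-0.02, -0.026, 0.04], [0, 0, 0], -0.2], [[0, 0, 0.01], [0, 0, 0], -0.2], [[0, 0, 0], [0, 0, 0], -0.2], [[0, 0, 0], [0, 0, 0], -0.2]]}}

```text
time: 2.9
ee_pos: [571.4, -33.3, 106.3]
tcp_rot: [0.502, -3.1, -0.002]
wrist_force: [0.3, 0.7, 0.1]
opening: 51.2
gripper_force: 0.0
```

```bash
python3 - <<'E'
from h import *
s,im=snap("wrist","w2.png"); print(s["ee_pos"],s["tcp_rot"],s["opening"],s["time"])
W=cam("wrist",s)
for c in blobs(yellow(im),100):
    m=cv2.moments(c); print([m['m10']/m['m00'],m['m01']/m['m00']],cv2.contourArea(c),[rect(plane(W,c[:,0],z)) for z in (12,24)])
h=cv2.cvtColor(im,cv2.COLOR_BGR2HSV)
for c in blobs(yellow(im)&(h[...,2]>215),100): print("top",rect(plane(W,c[:,0],24)),rect(plane(W,c[:,0],30)))
goto([576,-45.5,27],17.5)
E
```

```text
[571.4  -33.29 106.33] [ 0.5 -3.1 -0. ] 51.19723123846101 2.9
[482.0004050222762, 185.9886593762657] 1234.5 [(array([523.28,  66.13]), array([41.03, 39.65]), 37.957481384277344), (array([522.31,  59.3 ]), array([38.73, 37.44]), 37.95743179321289)]
[304.0037783375315, 188.7120067170445] 397.0 [(array([577.3 , -48.09]), array([47.73, 27.91]), 18.26746368408203), (array([573.31, -48.53]), array([45.06, 26.35]), 18.267019271850586)]
top (array([520.8 ,  48.74]), array([29.6 , 41.88]), 78.7077865600586) (array([520.36,  45.64]), array([28.72, 40.64]), 78.70780181884766)
top (array([554.91, -53.17]), array([10.06, 25.56]), 4.468293190002441) (array([553.46, -53.25]), array([ 9.76, 24.81]), 4.468155384063721)
turn [0.04 0.04 0.89] shift [ -0.29 -12.85  80.03]
```

View pics/w2.png

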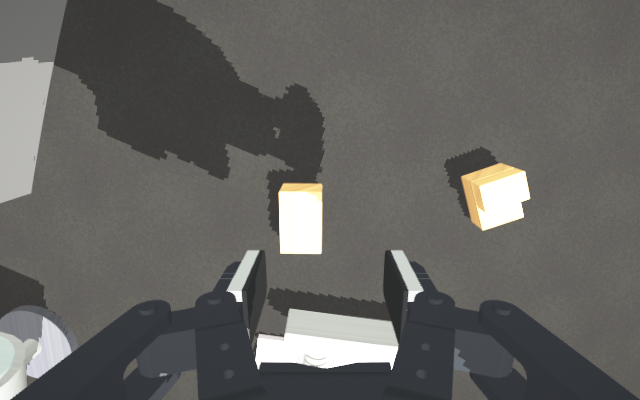

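A is aligned with the fingers, with its top face at px (279–322, 192–254). B is stepped at (497,200), with its taller part to the upper left.

```bash
cat >>h.py <<'E'
def wood(im):
    b,g,rr=[im[...,i].astype(int) for i in range(3)]
    return (rr>140)&((rr-b>25)|(im.min(2)>235))
E
python3 - <<'E'
from h import *
im=cv2.imread("pics/w2.png")
s=r.observe();W=cam("wrist",s)
P=plane(W,[[279,193],[322,192],[322,253],[281,254]],24);print(P,P.mean(0))
g=plane(W,[[279,184],[322,184]],0);print(g)
m=wood(im); m[:, :230]=0; m[260:]=0
for c in blobs(m,100): print(rect(plane(W,c[:,0],24)),cv2.boundingRect(c),rect(plane(W,c[:,0],18)))
c=P.mean(0); goto([c[0],c[1],27],17.5)
E
```

```text
[[562.88 -65.26  24.  ]
 [554.25 -41.2   24.  ]
 [591.48 -28.91  24.  ]
 [600.22 -53.02  24.  ]] [577.21 -47.09  24.  ]
[[563.7  -68.08   0.  ]
 [554.77 -41.15   0.  ]]
(array([522.62,  60.2 ]), array([38.7 , 38.45]), 37.792659759521484) (461, 163, 70, 68) (array([523.1 ,  63.63]), array([39.84, 39.59]), 37.792633056640625)
(array([574.78, -48.44]), array([45.35, 26.63]), 18.272836685180664) (278, 183, 45, 72) (array([576.8 , -48.22]), array([46.69, 27.42]), 18.272937774658203)
turn [0.04 0.04 0.89] shift [ -0.97 -14.73  80.03]
```

Request:
{"op": "send_rows", "data": {"moves": [[[-0.001, -0.0147, 0.02], [0, 0, 0], -0.2], [[0, 0, 0.03], [0, 0, 0], -0.2], [[0, 0, 0.02], [0, 0, 0], -0.2], [[0, 0, 0.01], [0, 0, 0], -0.2], [[0, 0, 0], [0, 0, 0], -0.2], [[0, 0, 0], [0, 0, 0], 1], [[0, 0, 0], [0, 0, 0], 1], [[0, 0, 0], [0, 0, 0], 1], [[0, 0, 0], [0, 0, 0], 1]], "force": 30}}

```text
time: 3.85
ee_pos: [578.9, -48.4, 27.6]
tcp_rot: [-0.498, 3.099, -0.0]
wrist_force: [-0.9, 1.1, 8.0]
opening: 25.2
gripper_force: 31.1
```

```bash
python3 - <<'E'
from h import *
T=cam("top"); q=np.array([[528,190],[716,204],[706,424],[512,418]])/4.4+[295,150]
P=plane(T,q,70); print(P,P.mean(0))
s=cv2.imread("pics/scene0.png")
S=cam("scene")
print([tri(T,q[i],S,p) for i,p in ((0,(284+24-1,125)),)])
e=P[0]-P[3]; print(np.degrees(np.arctan2(e[1],e[0])),np.linalg.norm(e),np.linalg.norm(P[1]-P[0]))
print(r.observe()["opening"],r.observe()["gripper_force"])
c=P.mean(0); goto([c[0],c[1],150],0)
E
```

```text
[[ 622.34 -225.38   70.  ]
 [ 616.16 -365.36   70.  ]
 [ 453.34 -353.18   70.  ]
 [ 454.43 -211.73   70.  ]] [ 536.57 -288.91   70.  ]
[(array([ 549.71, -167.47,  159.48]), np.float64(122.15644042652211))]
-4.6484032436741884 168.46628917062395 140.1111602011885
25.216947773154626 31.06022536754608
turn [-0.02  0.15 18.27] shift [  42.37 -240.47 -122.45]
```

Request:
{"op": "send_rows", "data": {"moves": [[[0, 0, -0.03], [0, 0, 0], 1], [[0, 0, -0.03], [0, 0, 6.1], 1], [[0, 0, -0.03], [0, 0, 6.1], 1], [[0, 0, -0.035], [0, 0, 6.1], 1], [[0.0027, -0.048, 0], [0, 0, 0], 1], [[0.0027, -0.048, 0], [0, 0, 0], 1], [[0.0027, -0.048, 0], [0, 0, 0], 1], [[0.0027, -0.048, 0], [0, 0, 0], 1], [[0.0027, -0.048, 0], [0, 0, 0], 1], [[0, 0, 0], [0, 0, 0], 1]]}}

```text
time: 4.85
ee_pos: [561.8, -299.7, 152.2]
tcp_rot: [0.021, 3.14, -0.012]
wrist_force: [-0.1, 0.3, 0.1]
opening: 25.1
gripper_force: 30.2
```

Request:
{"op": "send_rows", "data": {"moves": [[[0, 0, 0], [0, 0, 0], 1], [[0, 0, 0], [0, 0, 0], 1]]}}

```text
time: 5.05
ee_pos: [564.4, -287.0, 151.0]
tcp_rot: [0.001, -3.142, -0.002]
wrist_force: [0.6, 0.7, 0.5]
opening: 25.1
gripper_force: 30.2
```

```bash
python3 - <<'E'
from h import *
s,im=snap("wrist","w3.png"); print(s["ee_pos"],s["tcp_rot"],s["opening"],s["gripper_force"],s["time"])
goto([565,-289,70],0)
E
```

```text
[ 564.4  -287.02  151.02] [ 0.   -3.14 -0.  ] 25.07573367113152 30.196906328201294 5.05
turn [ 0.09 -0.    0.13] shift [-0.33 -2.68 80.98]
```

View pics/w3.png

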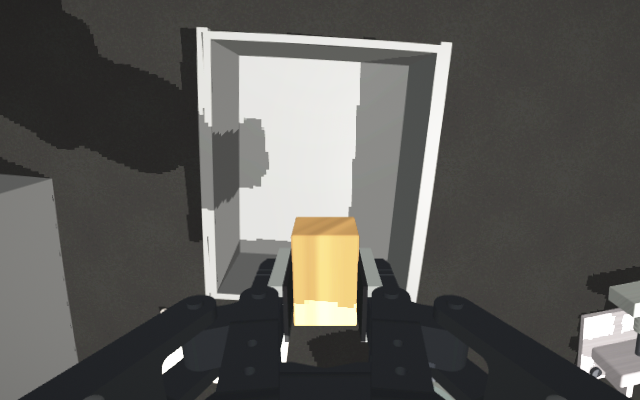

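The held block is centred at (325,275), inside the rim outline (205,33)–(447,46)–(415,297)–(213,298).

```bash
python3 - <<'E'
from h import *
W=cam("wrist"); P=plane(W,[[205,33],[447,46],[415,297],[213,298]],70); print(P,P.mean(0))
E
```

```text
[[ 457.99 -350.51   70.  ]
 [ 464.15 -221.18   70.  ]
 [ 614.86 -228.03   70.  ]
 [ 615.82 -358.9    70.  ]] [ 538.21 -289.66   70.  ]
```

Request:
{"op": "send_rows", "data": {"moves": [[[0.003, 0, 0.04], [0, 0, 0], 1], [[0, 0, 0.035], [0, 0, 0], 1], [[0, 0, 0], [0, 0, 0], 1], [[0, 0, 0], [0, 0, 0], -0.2], [[0, 0, 0], [0, 0, 0], -0.2], [[0, 0, 0], [0, 0, 0], -0.2], [[0, 0, -0.04], [0, 0, 0], -0.2], [[0, 0, -0.045], [0, 0, 0], -0.2], [[0, 0, 0], [0, 0, 0], -0.2]]}}

```text
time: 6.0
ee_pos: [565.8, -291.1, 168.6]
tcp_rot: [0.002, 3.128, -0.01]
wrist_force: [1.0, -1.1, 0.4]
opening: 51.1
gripper_force: 0.0
```

```bash
python3 - <<'E'
from h import *
s,im=snap("wrist","w4.png"); print(s["ee_pos"],s["opening"],s["time"])
for c in blobs(wood(im)&yellow(im),100): print(cv2.boundingRect(c), rect(plane(cam("wrist",s),c[:,0],16)))
goto([524,66,130],38)
E
```

```text
[ 565.75 -291.13  168.57] 51.10205749695158 6.0
(314, 159, 34, 35) (array([ 547.36, -293.73]), array([19.05, 36.37]), 42.02642059326172)
turn [ -0.4    0.43 -38.04] shift [-187.59  305.41   35.98]
```

Request:
{"op": "send_rows", "data": {"moves": [[[0.006, 0.05, 0], [0, 0, 0], -0.2], [[0.006, 0.05, 0], [0, 0, 0], -0.2], [[0.006, 0.05, 0], [0, 0, 0], -0.2], [[0.006, 0.05, 0], [0, 0, 0], -0.2], [[0.006, 0.05, 0], [0, 0, 0], -0.2], [[0.006, 0.05, 0], [0, 0, 0], -0.2], [[0.006, 0.05, 0], [0, 0, 0], -0.2], [[0, 0.007, 0], [0, 0, 0], -0.2]]}}

```text
time: 6.85
ee_pos: [518.1, 74.2, 160.7]
tcp_rot: [0.018, -3.14, -0.006]
wrist_force: [0.5, -0.5, -0.3]
opening: 51.4
gripper_force: 0.0
```

Request:
{"op": "send_rows", "data": {"moves": [[[0, 0, 0.007], [0, 0, -7.6], -0.2], [[0, 0, 0.007], [0, 0, -7.6], -0.2], [[0, 0, 0.007], [0, 0, -7.6], -0.2], [[0, 0, 0.007], [0, 0, -7.6], -0.2], [[0, 0, 0.007], [0, 0, -7.6], -0.2], [[0, 0, 0], [0, 0, 0], -0.2], [[0, 0, 0], [0, 0, 0], -0.2]]}}

```text
time: 7.55
ee_pos: [519.6, 65.3, 125.9]
tcp_rot: [1.017, -2.972, -0.0]
wrist_force: [-0.7, -0.3, 1.3]
opening: 50.9
gripper_force: 0.0
```

```bash
python3 - <<'E'
from h import *
s,im=snap("wrist","w5.png"); print(s["ee_pos"],s["opening"],s["time"])
m=wood(im); m[260:]=0
W=cam("wrist",s)
for c in blobs(m,100): print(cv2.boundingRect(c), [rect(plane(W,c[:,0],z)) for z in (18,30)])
goto([524,66,27],38)
cv2.imwrite("pics/w5c.png",cv2.resize(im[120:320,200:450],None,fx=3,fy=3))
E
```

```text
[519.57  65.29 125.92] 50.91060854496039 7.55
(298, 186, 45, 54) [(array([522.77,  63.5 ]), array([37.59, 29.96]), 37.74406433105469), (array([519.73,  61.33]), array([35.61, 28.38]), 37.74406433105469)]
(404, 0, 94, 69) [(array([382.9 ,  56.53]), array([ 6.42, 68.87]), 4.56138801574707), (array([387.22,  54.73]), array([ 6.08, 65.24]), 4.561363220214844)]
turn [-0.01  0.   -0.21] shift [-3.62 -2.14 99.15]
```

View pics/w5c.png

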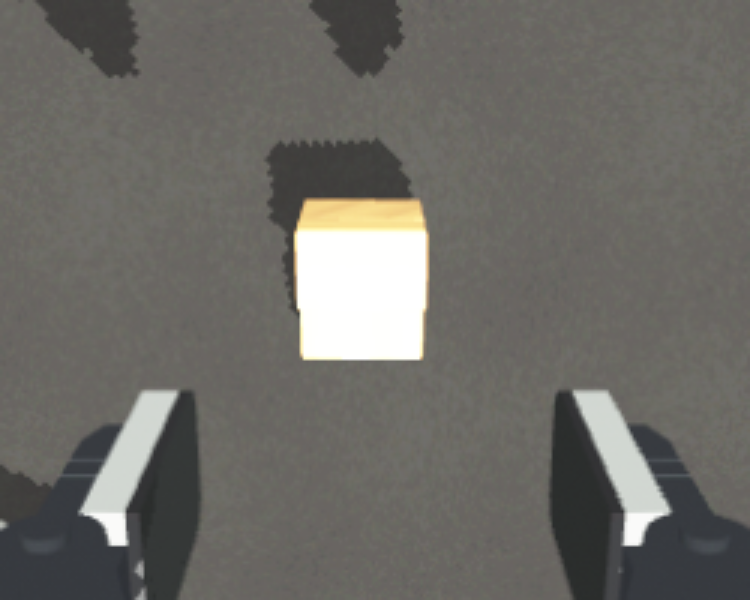

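B is aligned with the fingers: its tall part spans crop rows 230–308, and its low part runs to row 358.

```bash
python3 - <<'E'
from h import *
W=cam("wrist")
a=plane(W,[[320.3,196.7],[321,222.7],[299,210],[342.5,210]],30);b=plane(W,[[320.7,239.3]],18);print(a,b, np.linalg.norm(a[0]-a[1]),np.linalg.norm(a[2]-a[3]),np.linalg.norm(a[0,:2]-b[0,:2]))
c=(a[0]+b[0])/2; goto([c[0],c[1],29],38)
E
```

```text
[[511.39  55.04  30.  ]
 [524.89  66.02  30.  ]
 [526.73  49.63  30.  ]
 [509.65  71.66  30.  ]] [[537.96  75.69  18.  ]] 17.400828975831573 27.880016502331618 33.647286701612614
turn [-0.01  0.   -0.21] shift [-3.76 -3.05 97.15]
```

Request:
{"op": "send_rows", "data": {"moves": [[[-0.0038, -0.003, 0.03], [0, 0, 0], -0.2], [[0, 0, 0.03], [0, 0, 0], -0.2], [[0, 0, 0.025], [0, 0, 0], -0.2], [[0, 0, 0.012], [0, 0, 0], -0.2], [[0, 0, 0], [0, 0, 0], -0.2], [[0, 0, 0], [0, 0, 0], 1], [[0, 0, 0], [0, 0, 0], 1], [[0, 0, 0], [0, 0, 0], 1], [[0, 0, 0], [0, 0, 0], 1]]}}

```text
time: 8.5
ee_pos: [525.4, 66.0, 30.2]
tcp_rot: [-1.021, 2.969, -0.001]
wrist_force: [-1.2, 0.7, 6.8]
opening: 27.4
gripper_force: 30.3
```

```bash
python3 - <<'E'
from h import *
print(r.observe()["wrist_force"]); goto([512,-290,170],0)
E
```

```text
[-1.22  0.72  6.83]
turn [-0.02  0.13 37.95] shift [  13.43 -356.02 -139.84]
```

Request:
{"op": "send_rows", "data": {"moves": [[[0, 0, -0.03], [0, 0, 0], 1], [[0, 0, -0.03], [0, 0, 7.6], 1], [[0, 0, -0.03], [0, 0, 7.6], 1], [[0, 0, -0.03], [0, 0, 7.6], 1], [[0, 0, -0.02], [0, 0, 7.6], 1], [[0, 0, 0], [0, 0, 7.6], 1], [[0.002, -0.05, 0], [0, 0, 0], 1], [[0.002, -0.05, 0], [0, 0, 0], 1], [[0.002, -0.05, 0], [0, 0, 0], 1], [[0.002, -0.05, 0], [0, 0, 0], 1]]}}

```text
time: 9.5
ee_pos: [516.1, -135.4, 169.4]
tcp_rot: [-0.001, 3.141, 0.0]
wrist_force: [0.7, -0.3, -0.2]
opening: 27.6
gripper_force: 29.7
```

Request:
{"op": "send_rows", "data": {"moves": [[[0.002, -0.05, 0], [0, 0, 0], 1], [[0.002, -0.05, 0], [0, 0, 0], 1], [[0.001, -0.05, 0], [0, 0, 0], 1], [[0, -0.006, 0], [0, 0, 0], 1], [[0, 0, 0], [0, 0, 0], 1], [[0, 0, 0], [0, 0, 0], 1]]}}

```text
time: 10.1
ee_pos: [511.3, -288.2, 168.9]
tcp_rot: [0.001, -3.141, -0.003]
wrist_force: [-0.0, 0.1, 0.3]
opening: 27.5
gripper_force: 29.8
```

```bash
python3 - <<'E'
from h import *
s=r.observe();print(s["ee_pos"],s["opening"],s["gripper_force"],s["time"]); goto([512,-290,75],0)
E
```

```text
[ 511.32 -288.17  168.87] 27.533777776920637 29.774651527404785 10.1
turn [ 0.09 -0.03  0.04] shift [-0.68 -1.83 93.87]
```

Request:
{"op": "send_rows", "data": {"moves": [[[0, 0, 0.045], [0, 0, 0], 1], [[0, 0, 0.045], [0, 0, 0], 1], [[0, 0, 0], [0, 0, 0], 1], [[0, 0, 0], [0, 0, 0], -0.2], [[0, 0, 0], [0, 0, 0], -0.2], [[0, 0, 0], [0, 0, 0], -0.2], [[0, 0, -0.045], [0, 0, 0], -0.2], [[0, 0, -0.045], [0, 0, 0], -0.2], [[0, 0, 0], [0, 0, 0], -0.2], [[0, 0, 0], [0, 0, 0], -0.2]]}}

```text
time: 11.1
ee_pos: [512.7, -290.5, 172.0]
tcp_rot: [0.001, 3.136, -0.004]
wrist_force: [-0.1, 0.2, 0.8]
opening: 51.1
gripper_force: 0.0
```

```bash
python3 - <<'E'
from h import *
s,im=snap("wrist","w6.png"); print(s["ee_pos"],s["opening"],s["time"])
W=cam("wrist",s)
for c in blobs(yellow(im),60): print(cv2.boundingRect(c), rect(plane(W,c[:,0],16)))
t=snap("top","t6.png")[1]
for c in blobs(yellow(t)[190:260,400:470],5): print("top",cv2.boundingRect(c))
goto([470,5,280],0)
E
```

```text
[ 512.71 -290.48  172.03] 51.1300363247632 11.1
(313, 221, 32, 26) (array([ 548.24, -288.05]), array([25.94, 22.28]), 89.98517608642578)
(309, 166, 37, 22) (array([ 495.73, -291.71]), array([14.44, 31.62]), 21.659284591674805)
top (26, 35, 11, 12)
top (25, 19, 10, 7)
turn [ 0.01  0.01 -0.02] shift [  41.04  294.49 -110.66]
```

Both offcuts are in the bin. Next is a clear view of the fence from above it.

Request:
{"op": "send_rows", "data": {"moves": [[[-0.0196, 0.045, -0.014], [0, 0, 0], -0.5], [[-0.0196, 0.045, -0.014], [0, 0, 0], -0.5], [[-0.0196, 0.045, -0.014], [0, 0, 0], -0.5], [[-0.0196, 0.045, -0.014], [0, 0, 0], -0.5], [[-0.0196, 0.045, -0.014], [0, 0, 0], -0.5], [[-0.0196, 0.045, -0.014], [0, 0, 0], -0.5], [[-0.0196, 0.045, -0.014], [0, 0, 0], -0.5], [[0, 0, 0], [0, 0, 0], -0.5], [[0, 0, 0], [0, 0, 0], -0.5], [[0, 0, 0], [0, 0, 0], -0.5]]}}

```text
time: 12.2
ee_pos: [644.6, 17.0, 263.5]
tcp_rot: [-0.003, -3.138, 0.002]
wrist_force: [-0.3, -1.3, -0.2]
opening: 63.8
gripper_force: 0.0
```

```bash
python3 - <<'E'
from h import *
s,im=snap("wrist","w7.png"); print(s["ee_pos"],s["tcp_rot"],s["opening"],s["time"])
np.save("s7.npy",np.r_[s["ee_pos"],s["tcp_rot"]])
cv2.imwrite("pics/w7c.png",cv2.resize(im[60:310,180:500],None,fx=2.4,fy=2.4))
E
```

```text
[644.65  17.04 263.49] [-0.   -3.14  0.  ] 63.79918139346004 12.2
```

View pics/w7c.png

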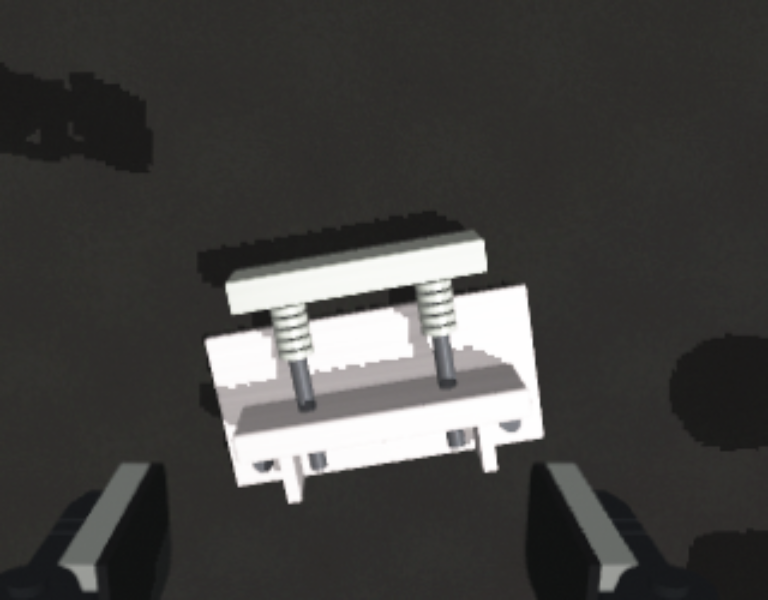

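The fence is clear in this view: the bar's top face has its front edge (227,285)–(483,240) and back edge (233,314)–(487,270) in the crop, and the block's top front edge is (236,436)–(525,389).

```bash
python3 - <<'E'
from h import *
v=np.load("s7.npy"); W=cam("wrist",dict(ee_pos=v[:3],tcp_rot=v[3:]))
f=lambda q:np.array(q)/2.4+[179.8,59.8]
F=plane(W,f([[227,285],[483,240]]),36);B=plane(W,f([[233,314],[487,270]]),36);K=plane(W,f([[236,436],[525,389]]),44)
for E in(F,B,K):
    d=E[1]-E[0]; print(E.round(1).tolist(),np.linalg.norm(d),"yaw",np.degrees(np.arctan2(-d[0],d[1])))
M=F.mean(0); print("bar mid",M,"blk",K.mean(0),"dist",np.linalg.norm((K.mean(0)-M)[:2]))
# bar from top camera, check height by triangulating ends
T=cam("top"); t=lambda q:np.array(q)/4.4+[294.9,149.9]
ts=t([[114,173],[265,153]]) 
wb=f([[233,314],[487,270]])
for i in(0,1): print("tri",tri(W,wb[i],T,ts[i]))
print(plane(T,ts,36))
goto([400,320,280],0)
E
```

```text
[[646.3, -34.0, 36.0], [627.6, 72.5, 36.0]] 108.20090687633196 yaw 9.971205862278957
[[658.8, -32.0, 36.0], [640.1, 74.7, 36.0]] 108.29758841533064 yaw 9.91690765442267
[[710.8, -31.7, 44.0], [689.8, 91.7, 44.0]] 125.15497202416786 yaw 9.673134513063957
bar mid [636.92  19.25  36.  ] blk [700.32  30.    44.  ] dist 64.30548506990947
tri (array([445.4 ,  85.2 , 856.73]), np.float64(35.185612826938765))
tri (array([553.32,   1.59, 453.19]), np.float64(20.331964868725496))
[[634.78  76.82  36.  ]
 [653.48 -35.03  36.  ]]
turn [-0.08 -0.17 -0.19] shift [244.67 303.58 -16.32]
```

Request:
{"op": "send_rows", "data": {"moves": [[[0.0207, 0.0441, 0], [0, 0, 0], -1], [[0.0207, 0.0441, 0], [0, 0, 0], -1], [[0.0207, 0.0441, 0], [0, 0, 0], -1], [[0.0207, 0.0441, 0], [0, 0, 0], -1], [[0.0207, 0.0441, 0], [0, 0, 0], -1], [[0.0207, 0.0441, 0.02], [0, 0, 0], -1], [[0.0207, 0.0441, 0.02], [0, 0, 0], -1], [[0, 0, 0.02], [0, 0, -6.2], -1], [[0, 0, 0], [0, 0, -6.2], -1], [[0, 0, 0], [0, 0, 0], -1]]}}

```text
time: 13.25
ee_pos: [503.1, 320.9, 205.7]
tcp_rot: [0.335, -3.121, 0.003]
wrist_force: [1.3, -1.1, -0.4]
opening: 85.4
gripper_force: 0.0
```

Request:
{"op": "send_rows", "data": {"moves": [[[0, 0, 0], [0, 0, 0], -1], [[0, 0, 0], [0, 0, 0], -1]]}}

```text
time: 13.45
ee_pos: [504.2, 321.8, 207.4]
tcp_rot: [-0.332, 3.123, -0.0]
wrist_force: [0.1, -0.4, 0.5]
opening: 85.4
gripper_force: 0.0
```

```bash
python3 - <<'E'
from h import *
s,im=snap("wrist","w8.png"); print(s["ee_pos"],s["tcp_rot"],s["opening"],s["time"])
np.save("s8.npy",np.r_[s["ee_pos"],s["tcp_rot"]])
W=cam("wrist",s)
for v in(150,200,235):
    m=im.min(2)>v; m[:,:60]=0
    for c in blobs(m,1500)[:2]: print(v,cv2.boundingRect(c),rect(plane(W,c[:,0],36)))
E
```

```text
[504.18 321.75 207.4 ] [-0.33  3.12 -0.  ] 85.37554688153743 13.45
150 (302, 88, 67, 123) (array([471.46, 323.12]), array([100.84,  53.14]), 12.245258331298828)
150 (574, 202, 66, 74) (array([496.52, 588.46]), array([73.47, 65.35]), 27.296606063842773)
200 (303, 89, 66, 122) (array([471.81, 323.3 ]), array([100.04,  52.66]), 12.245317459106445)
200 (574, 202, 66, 74) (array([496.79, 588.69]), array([72.77, 65.18]), 27.285167694091797)
235 (304, 91, 64, 119) (array([471.98, 323.61]), array([97.79, 51.  ]), 12.611929893493652)
235 (574, 203, 66, 72) (array([496.74, 588.72]), array([72.2 , 65.06]), 27.284635543823242)
```

View pics/w8.png

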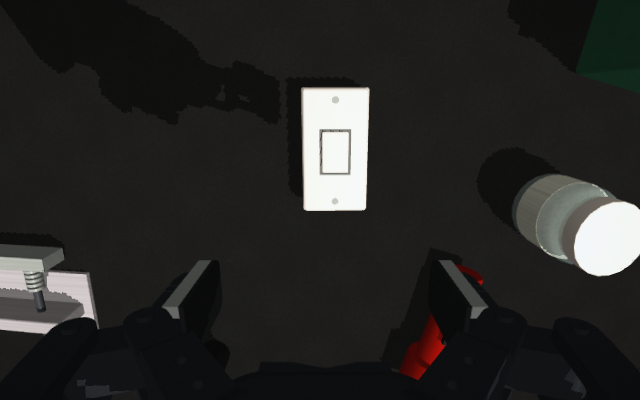

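The box is at px (302–369, 88–210) with rocker up, aligned with the fingers and offset about 9 mm along tool y. Now descending around it.

Request:
{"op": "send_rows", "data": {"moves": [[[0.0155, 0.0046, 0.04], [0, 0, 0], -1], [[0.0155, 0.0046, 0.04], [0, 0, 0], -1], [[0, 0, 0.03], [0, 0, 0], -1], [[0, 0, 0], [0, 0, 0], -1], [[0, 0, 0], [0, 0, 0], -1]]}}

```text
time: 14.0
ee_pos: [471.9, 325.3, 97.5]
tcp_rot: [-0.337, 3.123, -0.0]
wrist_force: [-0.2, -0.1, 0.5]
opening: 85.0
gripper_force: 0.0
```

```bash
python3 - <<'E'
from h import *
s,im=snap("wrist","w9.png"); print(s["ee_pos"],s["tcp_rot"],s["opening"],s["time"])
W=cam("wrist",s)
v=np.load("s8.npy"); W8=cam("wrist",dict(ee_pos=v[:3],tcp_rot=v[3:])); i8=cv2.imread("pics/w8.png")
def cor(im,mx):
    m=(im.min(2)>mx); m[:,:230]=0; m[:,430:]=0
    c=blobs(m,1500)[0]; b=cv2.boxPoints(cv2.minAreaRect(c)); return b[np.argsort(b[:,0]+1000*(b[:,1]>b[:,1].mean()))],c
b9,c9=cor(im,150); b8,c8=cor(i8,150)
print(b9.round().tolist(),b8.round().tolist())
for p,q in zip(b8,b9): print(tri(W8,p,W,q))
print(rect(plane(W,c9[:,0],36)))
goto([472,324,28],12.3)
E
```

```text
[471.87 325.27  97.46] [-0.34  3.12 -0.  ] 85.04191578057821 14.0
[[270.0, 135.0], [373.0, 135.0], [270.0, 313.0], [373.0, 313.0]] [[302.0, 88.0], [368.0, 88.0], [302.0, 210.0], [368.0, 210.0]]
(array([426.93, 284.78,  19.99]), np.float64(1.76144532775522))
(array([414.96, 340.62,  11.96]), np.float64(0.6279087115583951))
(array([526.1 , 305.02,  37.37]), np.float64(2.5308350551132293))
(array([514.81, 362.95,  34.79]), np.float64(1.3667492879482346))
(array([469.78, 322.62]), array([103.49,  53.6 ]), 12.28169059753418)
turn [ 0.05  0.16 -0.01] shift [ 1.02 -1.54 70.36]
```

Request:
{"op": "send_rows", "data": {"moves": [[[0.002, -0.002, 0.03], [0, 0, 0], -1], [[0, 0, 0.03], [0, 0, 0], -1], [[0, 0, 0.009], [0, 0, 0], -1], [[0, 0, 0], [0, 0, 0], -1], [[0, 0, 0], [0, 0, 0], 0.2], [[0, 0, 0], [0, 0, 0], 0.2], [[0, 0, 0], [0, 0, 0], 0.2], [[0, 0, 0], [0, 0, 0], 0.2], [[0, 0, 0], [0, 0, 0], 0.2]], "force": 60}}

```text
time: 14.95
ee_pos: [470.8, 323.7, 29.9]
tcp_rot: [-0.338, 3.12, 0.003]
wrist_force: [-0.6, 0.4, 5.9]
opening: 54.6
gripper_force: 64.7
```

```bash
python3 - <<'E'
from h import *
s=r.observe();print(s["ee_pos"],s["wrist_force"],s["opening"],s["gripper_force"],s["time"])
u=np.array([.985,.172]); p=np.array([638,19.3])-76*u; goto([*p,50],9.9)
E
```

```text
[470.79 323.72  29.9 ] [-0.6   0.43  5.9 ] 54.62087140222495 64.71331000328064 14.95
turn [0.08 0.18 2.46] shift [ -36.39 -328.64  -20.1 ]
```

Request:
{"op": "send_rows", "data": {"moves": [[[0, 0, -0.02], [0, 0, 0], 0.2], [[0, 0, -0.01], [0, 0, 2.5], 0.2], [[-0.0045, -0.041, 0], [0, 0, 0], 0.2], [[-0.0045, -0.041, 0], [0, 0, 0], 0.2], [[-0.0045, -0.041, 0], [0, 0, 0], 0.2], [[-0.0045, -0.041, 0], [0, 0, 0], 0.2], [[-0.0045, -0.041, 0], [0, 0, 0], 0.2], [[-0.0045, -0.041, 0], [0, 0, 0], 0.2], [[-0.0045, -0.041, 0], [0, 0, 0], 0.2], [[-0.0045, -0.041, 0], [0, 0, 0], 0.2]]}}

```text
time: 15.95
ee_pos: [561.8, 4.3, 58.6]
tcp_rot: [-0.268, 3.129, -0.0]
wrist_force: [0.4, 0.8, -1.6]
opening: 54.5
gripper_force: 64.2
```

Request:
{"op": "send_rows", "data": {"moves": [[[0, 0, 0], [0, 0, 0], 0.2], [[0, 0, 0], [0, 0, 0], 0.2], [[0, 0, 0], [0, 0, 0], 0.2]]}}

```text
time: 16.25
ee_pos: [561.0, 7.4, 58.2]
tcp_rot: [-0.271, 3.13, 0.002]
wrist_force: [-0.1, 0.4, -1.4]
opening: 54.9
gripper_force: 64.2
```

```bash
python3 - <<'E'
from h import *
s=r.observe();print(s["ee_pos"],s["tcp_rot"],s["opening"],s["gripper_force"],s["time"])
u=np.array([.985,.172]); p=np.array([638,19.3])-76*u; goto([*p,30],9.9)
T=cam("top"); t=snap("top","t9.png")[1]; w=snap("wrist","w10.png")[1]
s_=snap("scene","s10.png")[1]
cv2.imwrite("pics/c10.png",np.hstack([cv2.resize(t[140:260,290:390],None,fx=4,fy=4,interpolation=cv2.INTER_CUBIC),cv2.resize(s_[160:280,220:320],None,fx=4,fy=4,interpolation=cv2.INTER_CUBIC)]))
E
```

```text
[560.99   7.36  58.24] [-0.27  3.13  0.  ] 54.89601838350086 64.21473026275635 16.25
turn [0.06 0.01 0.01] shift [-1.93 -1.49 28.24]
```

View pics/c10.png

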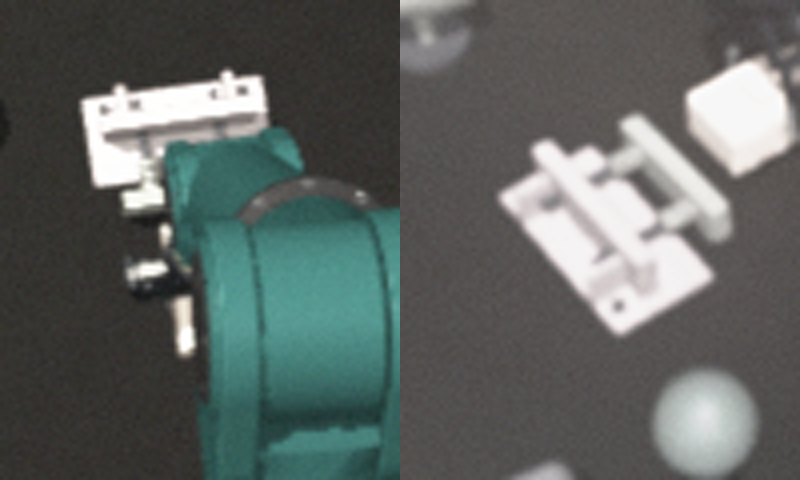

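The scene crop at right shows the bar ends at about (640,115) and (730,207), and the box's leading top corners at about (688,97) and (735,137), parallel to the bar. I'll check the centring numerically.

```bash
python3 - <<'E'
from h import *
S=cam("scene"); f=lambda q:(np.array(q)-[400,0])/4+[220-.4,160-.4]
B=plane(S,f([[640,115],[730,207]]),36); X=plane(S,f([[688,97],[735,137]]),64.3)
a=np.radians(9.9);u=np.array([np.cos(a),np.sin(a)]);v=np.array([-u[1],u[0]])
for P in(B,X):
    d=P[1]-P[0]; print(P,np.linalg.norm(d),np.degrees(np.arctan2(-d[0],d[1])),"u,v",P[:,:2]@u,P[:,:2]@v)
print("tcp u,v",r.observe()["ee_pos"][:2]@u,r.observe()["ee_pos"][:2]@v,"bar wrist",np.array([638,19.3])@u,np.array([638,19.3])@v)
E
```

```text
[[644.49 -32.89  36.  ]
 [626.64  75.03  36.  ]] 109.38581909017184 9.388646583893594 u,v [629.24 630.21] [-143.2   -33.82]
[[617.5   -6.12  64.3 ]
 [605.98  43.55  64.3 ]] 50.98970810937388 13.067048942809118 u,v [607.26 604.44] [-112.2   -61.29]
tcp u,v 553.9416874392793 -88.5266979285043 bar wrist 631.8179817221384 -90.67815598347616
```

Request:
{"op": "send_rows", "data": {"moves": [[[0, -0.001, 0.014], [0, 0, 0], 0.2], [[0, 0, 0.01], [0, 0, 0], 0.2], [[0, 0, 0.003], [0, 0, 0], 0.2], [[0, 0, 0], [0, 0, 0], 0.2], [[0, 0, 0], [0, 0, 0], 0.2], [[0, 0, 0], [0, 0, 0], 0.2]]}}

```text
time: 17.0
ee_pos: [561.3, 5.0, 30.6]
tcp_rot: [0.27, -3.129, 0.0]
wrist_force: [-0.5, -0.5, -1.7]
opening: 54.8
gripper_force: 64.3
```

Request:
{"op": "send_rows", "data": {"moves": [[[0, 0, 0.001], [0, 0, 0], 0.2], [[-0.005, 0, 0], [0, 0, 0], 0.2], [[-0.005, 0, 0], [0, 0, 0], 0.2], [[-0.005, 0, 0], [0, 0, 0], 0.2], [[0, 0, 0], [0, 0, 0], 0.2], [[0, 0, 0], [0, 0, 0], 0.2]]}}

```text
time: 17.6
ee_pos: [576.8, 7.7, 30.0]
tcp_rot: [-0.27, 3.129, 0.0]
wrist_force: [1.4, -0.3, -0.5]
opening: 54.8
gripper_force: 64.3
```

Request:
{"op": "send_rows", "data": {"moves": [[[-0.004, 0, 0.001], [0, 0, 0], 0.2], [[-0.004, 0, 0], [0, 0, 0], 0.2], [[-0.004, 0, 0], [0, 0, 0], 0.2], [[0, 0, 0], [0, 0, 0], 0.2], [[0, 0, 0], [0, 0, 0], 0.2], [[0, 0, 0], [0, 0, 0], 0.2]]}}

```text
time: 18.2
ee_pos: [585.9, 8.9, 29.9]
tcp_rot: [0.269, -3.126, 0.001]
wrist_force: [-4.4, -1.3, 9.3]
opening: 54.4
gripper_force: 65.8
```

```bash
python3 - <<'E'
from h import *
s=r.observe();u=np.array([.985,.172]);print(s["ee_pos"],s["ee_pos"][:2]@u,s["wrist_force"],s["moment"])
E
```

```text
[585.94   8.91  29.92] 578.6850990718945 [-4.36 -1.33  9.3 ] [0.06 0.72 0.05]
```

Request:
{"op": "send_rows", "data": {"moves": [[[-0.002, 0, -0.0007], [0, 0, 0], 0.2], [[-0.002, 0, 0], [0, 0, 0], 0.2], [[0, 0, 0], [0, 0, 0], 0.2], [[0, 0, 0], [0, 0, 0], 0.2], [[0, 0, 0], [0, 0, 0], 0.2]]}}

```text
time: 18.7
ee_pos: [588.3, 9.4, 29.9]
tcp_rot: [0.269, -3.123, 0.001]
wrist_force: [-6.6, -1.9, 8.8]
opening: 55.1
gripper_force: 65.6
```

```bash
python3 - <<'E'
from h import *
u=np.array([.985,.172])
for _ in range(1):
    s=r.observe();print(s["ee_pos"],s["ee_pos"][:2]@u,s["wrist_force"][:2]@u,s["wrist_force"],s["moment"])
s,im=snap("scene","s11.png"); S=cam("scene")
cv2.imwrite("pics/c11.png",cv2.resize(im[160:280,220:320],None,fx=5,fy=5,interpolation=cv2.INTER_CUBIC))
E
```

```text
[588.33   9.39  29.94] 581.123008937265 -6.795472688743381 [-6.56 -1.94  8.8 ] [-0.06  1.09 -0.03]
```

Request:
{"op": "send_rows", "data": {"moves": [[[-0.002, 0, -0.001], [0, 0, 0], 0.2], [[-0.001, 0, 0], [0, 0, 0], 0.2], [[0, 0, 0], [0, 0, 0], 0.2], [[0, 0, 0], [0, 0, 0], 0.2], [[0, 0, 0], [0, 0, 0], 0.2]]}}

```text
time: 19.25
ee_pos: [590.8, 9.8, 30.1]
tcp_rot: [0.268, -3.122, 0.001]
wrist_force: [-5.4, -1.4, 3.6]
opening: 54.7
gripper_force: 64.9
```

```bash
python3 - <<'E'
from h import *
u=np.array([.985,.172])
s=r.observe();print(s["ee_pos"],s["ee_pos"][:2]@u,s["wrist_force"][:2]@u,s["wrist_force"],s["moment"],np.linalg.norm(s["tcp_rot"]))
E
```

```text
[590.76   9.78  30.11] 583.5768921759928 -5.5126221560674935 [-5.35 -1.41  3.6 ] [-0.15  0.98 -0.  ] 3.133141360259079
```

Request:
{"op": "send_rows", "data": {"moves": [[[-0.002, 0, -0.0005], [0, 0, 0], 0.2], [[-0.002, 0, 0], [0, 0, 0], 0.2], [[-0.001, 0, 0], [0, 0, 0], 0.2], [[0, 0, 0], [0, 0, 0], 0.2], [[0, 0, 0], [0, 0, 0], 0.2], [[0, 0, 0], [0, 0, 0], 0.2]]}}

```text
time: 19.85
ee_pos: [593.5, 10.3, 30.3]
tcp_rot: [0.268, -3.117, 0.002]
wrist_force: [-8.6, -2.0, 5.0]
opening: 54.7
gripper_force: 65.0
```

```bash
python3 - <<'E'
from h import *
u=np.array([.985,.172])
s=r.observe();print(s["ee_pos"],s["ee_pos"][:2]@u,s["wrist_force"][:2]@u,s["wrist_force"],s["moment"],np.linalg.norm(s["tcp_rot"]))
E
```

```text
[593.53  10.27  30.27] 586.3899176793252 -8.854985622040353 [-8.64 -2.    4.99] [-0.25  1.5  -0.06] 3.12873727083902
```

Request:
{"op": "send_rows", "data": {"moves": [[[-0.002, 0, -0.0005], [0, 0, 0], 0.2], [[-0.002, 0, 0], [0, 0, 0], 0.2], [[-0.001, 0, 0], [0, 0, 0], 0.2], [[0, 0, 0], [0, 0, 0], 0.2], [[0, 0, 0], [0, 0, 0], 0.2], [[0, 0, 0], [0, 0, 0], 0.2]]}}

```text
time: 20.45
ee_pos: [596.4, 10.7, 30.4]
tcp_rot: [0.267, -3.113, 0.002]
wrist_force: [-10.0, -2.2, 6.1]
opening: 54.5
gripper_force: 65.1
```

```bash
python3 - <<'E'
from h import *
u=np.array([.985,.172])
s=r.observe();print(s["ee_pos"],s["ee_pos"][:2]@u,s["wrist_force"][:2]@u,s["wrist_force"],s["moment"],Ro.from_rotvec(s["tcp_rot"]).as_matrix())
t0=cv2.imread("pics/s10.png"); im=snap("scene","s12.png")[1]; S=cam("scene")
# bar edge displacement: profile along fence u across the bar's left (free) part, at z=36
v=np.array([-.172,.985]); K,k1,Rc,o=S; bar=np.array([637.,19.3])
g=np.arange(-15,45,.5)
def prof(img,q):
    P=np.array([[*(bar+a*u+q*v),36.] for a in g]); c=(P-o)@Rc; n=c[:,:2]/c[:,2:]; n=n*(1+k1*(n**2).sum(1,keepdims=True)); p=n@K[:2,:2].T+K[:2,2]
    return cv2.remap(img.astype(np.float32).mean(2),p[:,:1].astype(np.float32),p[:,1:].astype(np.float32),cv2.INTER_CUBIC)[:,0]
for lo,hi in((36,48),(-50,-38)):
    A,B=[np.mean([prof(i,q) for q in np.arange(lo,hi)],0) for i in (t0,im)]
    print((lo,hi),"before",A[::4].round().astype(int),"after",B[::4].round().astype(int))
E
```

```text
[596.44  10.74  30.4 ] 589.3401015882946 -10.215986099416238 [-9.99 -2.2   6.12] [-0.31  1.98 -0.  ] [[-0.99 -0.17 -0.02]
 [-0.17  0.99 -0.  ]
 [ 0.02 -0.   -1.  ]]
(36, 48) before [ 86  86  86  87  90 106 141 188 223 233 235 235 234 229 219 206 201 206
 210 209 210 211 212 213 217 219 217 210 196 177] after [238 238 238 238 238 238 238 238 238 238 239 238 236 235 235 235 235 235
 234 229 220 207 201 208 215 218 215 211 211 212]
(-50, -38) before [ 88  89  89  88  92 108 142 181 215 230 235 236 235 232 219 193 158 128
 108  96  90  89  87  90  88  90 102 127 164 202] after [ 89  88  88  89  88  88  90  89  88  88  91 103 129 168 205 227 233 235
 234 228 215 187 155 129 108  97 102 127 166 203]
```

The bar has moved about 12 mm in the image (12.6 at its front edge, 11.8 at its back edge), matching the roughly 10 N at the wrist. Now holding.

Request:
{"op": "send_rows", "data": {"moves": [[[0, 0, 0], [0, 0, 0], 0.2], [[0, 0, 0], [0, 0, 0], 0.2], [[0, 0, 0], [0, 0, 0], 0.2], [[0, 0, 0], [0, 0, 0], 0.2], [[0, 0, 0], [0, 0, 0], 0.2], [[0, 0, 0], [0, 0, 0], 0.2], [[0, 0, 0], [0, 0, 0], 0.2], [[0, 0, 0], [0, 0, 0], 0.2], [[0, 0, 0], [0, 0, 0], 0.2], [[0, 0, 0], [0, 0, 0], 0.2]]}}

```text
time: 21.5
ee_pos: [596.4, 10.8, 30.4]
tcp_rot: [0.267, -3.113, 0.002]
wrist_force: [-11.2, -2.1, 5.5]
opening: 54.5
gripper_force: 65.1
```

Request:
{"op": "send_rows", "data": {"moves": [[[0, 0, 0], [0, 0, 0], 0.2], [[0, 0, 0], [0, 0, 0], 0.2], [[0, 0, 0], [0, 0, 0], 0.2], [[0, 0, 0], [0, 0, 0], 0.2], [[0, 0, 0], [0, 0, 0], 0.2], [[0, 0, 0], [0, 0, 0], 0.2], [[0, 0, 0], [0, 0, 0], 0.2], [[0, 0, 0], [0, 0, 0], 0.2], [[0, 0, 0], [0, 0, 0], 0.2], [[0, 0, 0], [0, 0, 0], 0.2]]}}

```text
time: 22.5
ee_pos: [596.4, 10.8, 30.4]
tcp_rot: [0.267, -3.113, 0.002]
wrist_force: [-11.3, -1.7, 6.3]
opening: 54.8
gripper_force: 65.1
```

```bash
python3 - <<'E'
from h import *
t=snap("scene","s13.png")[1]; S=cam("scene")
m=(t.min(2)>185); m[:, :385]=False
h=cv2.cvtColor(t,cv2.COLOR_BGR2GRAY).astype(np.float32)
# box check: end corners of the box top at z=36 along bar direction, 20 mm behind the bar's face
a=np.radians(9.7);u=np.array([np.cos(a),np.sin(a)]);v=np.array([-u[1],u[0]]);bar=np.array([637.,19.3]);K,k1,Rc,o=S
def pix(P):
    c=(P-o)@Rc;n=c[:,:2]/c[:,2:];n=n*(1+k1*(n**2).sum(1,keepdims=True));return (n@K[:2,:2].T+K[:2,2]).astype(np.float32)
q=np.arange(-45,46,3.)
for back in(-2,-8,-14):
    p=pix(np.array([[*(bar+back*u+k*v),36.] for k in q]));print(back,cv2.remap(h,p[:,:1],p[:,1:],cv2.INTER_LINEAR)[:,0].astype(int))
s=r.observe();print(s["ee_pos"],s["wrist_force"],s["gripper_force"],s["time"])
E
```

```text
-2 [ 88  88  90  96 124 191 237 249 248 247 247 247 247 247 246 247 247 247
 247 247 247 247 247 247 246 245 242 240 239 238 236]
-8 [ 91  89  88  92 125 189 234 249 248 247 247 247 247 247 247 247 247 247
 247 247 247 247 247 247 247 246 244 242 239 238 237]
-14 [ 89  89  88  92 121 187 233 249 248 247 247 247 247 247 247 247 247 247
 247 247 247 247 247 247 247 246 245 241 238 238 237]
[596.43  10.78  30.41] [-11.46  -2.32   6.13] 65.11120319366455 22.55
```

The box's edge runs parallel to the fence axis, about 3 mm off centre, and everything is steady. Handing in.

```bash
python3 -c "
from bench import r
print(r.sign_off())"
```

```text
the job is handed in; nothing more can be done
None
```

Job handed in, with no verdict returned: both offcuts are in the bin, and the gripper is holding the switch box squarely against the bar, about 3 mm off centre, about 12 mm in at roughly 10–11 N, and steady for over 2 s.

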